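Line up the cans for the can opener

ROBOT

A 6-joint arm with a two-finger parallel gripper is mounted at the origin on the work surface. World frame = base frame: x ahead of the robot, y to its left, z up, the work surface at z = 0. Lengths are in m, angles in degrees, forces in N, time in s.
With the tool pointing down it reaches from about 0.4 to 0.825 m from the base axis. Payload 7 kg.
Tool frame: the origin (TCP) lies midway between the tips of the shut fingers; the grasp point (between the pads) lies 19 mm behind it (ctrl.grasp_offset is the distance from the TCP to the grasp point, in m); z points along the fingers, x is the direction in which the jaws open and shut, and the axes are right-handed (so a half turn about z gives the same grasp; the last joint's range is limited). The gripper opens to 88 mm and grips with 3 to 60 N. Pads are 19 mm wide; open, the fingers measure 130 mm over their backs; the gripper's body (78 mm by 193 mm) begins 47 mm behind the grasp point.
Start: joints at [16.507, 20.546, 0.682, 0, -70.136, -16.507], TCP at [0.675, -0, 0.227] pointing down, gripper open.
Joint ranges: [-176.03, 176.03], [-82.01, 121.73], [-58.28, 71.71], [-173.87, 95.51], [-174.79, -0.11], [-173.66, 173.66]. Speed limits (degrees/s): [136.94, 136.94, 172.46, 180, 180, 180].

INTERFACE

Orientations are given as [roll, pitch, yaw] about the fixed x, y, z axes, in that order (R = Rz(yaw) Ry(pitch) Rx(roll)).
In Python, from plant import sensors, snapshot, order, ctrl gives the robot as it stands.
- The arm moves only by the tool send_rows, never from a script. Its argument "commands" is a list of rows, each a list of 3 entries, a list of its own where there are three numbers: the closure, from 0 (fully open) to 1 (shut), then the shift along the world's x, y, z in units of 0.25 m (1.0 is 0.25 m), then the turn, a rotation vector about the world's x, y, z in units of 360 degrees (1.0 is 360 degrees). In form: [[hand, [x, y, z], [ax, ay, az]], ...]. A call has 1 to 12 rows; each row shifts and turns the pose as measured when the row begins; what a row does not reach is not made up. A row lasts 1/10 s, in which the tool goes at most 50 mm and 8.59 degrees, less where a joint would pass 70% of its speed; a pose out of reach is approached as far as the arm can. A call with a number of a shift or a turn outside -1 to 1 is refused whole. A call with a gripper value outside its range is refused whole. The fingers move at their own pace and stop on an object; the grip force is fixed at half the most. Time passes only in rows, so rows that do not move let the fingers close. It gives the time, the measured TCP pose, the force and the opening at its end, in the units of the state.
- sensors.get_obs(): the state, without advancing time (a new reading comes with each control period).
- snapshot(name): name is "scene" or "side" or "wrist"; returns a dict with "color" (400x640x3 uint8, blue, green, red), "z_map" (400x640 float32, m along the optical axis (not along the pixel's ray), 0 where there is no reading), "mtx" (3x3 intrinsics, pixels), "xyz" and "attitude" of the camera in the world. Camera axes: x right, y down, z forward; pixel columns grow to the right and rows downward; lengths in m; the calibration is good to about 2 mm. The wrist camera is an equidistant fisheye: a pixel r from the principal point sees the ray r / f radians off the axis. A picture is of the moment at which its call begins.
- order.close_job(): hands the job in, once; it reports no verdict.
The state is a dict: "clock": time; "joint_pos": joint angles; "qvel": joint speeds; "tau": joint torques, N m; "tool_pos": TCP position; "orientation": TCP orientation; "force": force on the tool from outside, world axes, zero at the start; "moment": the same for the moment, N m; "opening": finger opening in m.
Only numpy, scipy, OpenCV 4.12 (cv2) and the standard library are available. Lean on these libraries where they do the work, as an engineer would, in place of code of your own. Each camera call takes 0.05 s, during which the arm holds its last target.

TASK

Line the four closed cans up for opening: stand one in the middle of each round cork pad on the board, in order of height, with the shortest at the end nearest the electric can opener and the tallest at the far end. Keep every can upright throughout.

Things in the scene. Friction and masses are not known exactly. Their poses are not given: they have to be found in the camera images.
- can_a: the shortest of the four loose closed steel cans with plain paper label: upright cylinder 64 mm in diameter, 38 mm tall, under 0.4 kg. Origin: centre of its underside; z points up to its lid.
- can_b: the second shortest of the four loose closed steel cans with plain paper label: upright cylinder 60 mm in diameter, 62 mm tall, under 0.4 kg. Origin: centre of its underside; z points up to its lid.
- can_c: the second tallest of the four loose closed steel cans with plain paper label: upright cylinder 54 mm in diameter, 88 mm tall, under 0.4 kg. Origin: centre of its underside; z points up to its lid.
- can_d: the tallest of the four loose closed steel cans with plain paper label: upright cylinder 52 mm in diameter, 115 mm tall, under 0.4 kg. Origin: centre of its underside; z points up to its lid.
- pad_1: one of four identical round cork pads, 84 mm in diameter, 4 mm thick, fixed in one row along the board, about 93 to 117 mm apart; the number says nothing of its place in the row. Origin: centre of its underside, which lies on the board's top; a can on it stands 18 mm above the work surface.
- pad_2: one of four identical round cork pads, 84 mm in diameter, 4 mm thick, fixed in one row along the board, about 93 to 117 mm apart; the number says nothing of its place in the row. Origin: centre of its underside, which lies on the board's top; a can on it stands 18 mm above the work surface.
- pad_3: one of four identical round cork pads, 84 mm in diameter, 4 mm thick, fixed in one row along the board, about 93 to 117 mm apart; the number says nothing of its place in the row. Origin: centre of its underside, which lies on the board's top; a can on it stands 18 mm above the work surface.
- pad_4: one of four identical round cork pads, 84 mm in diameter, 4 mm thick, fixed in one row along the board, about 93 to 117 mm apart; the number says nothing of its place in the row. Origin: centre of its underside, which lies on the board's top; a can on it stands 18 mm above the work surface.
- board: fixed pale wooden board carrying the row of pads: 120 mm (x) by 470 mm (y, along the row) by 14 mm thick, lying flat and slightly turned. Origin: centre of its underside, on the work surface.
- opener: fixed electric can opener, a white upright appliance about 120 by 125 mm and 242 mm tall with a black foot and a black press bar on top; it stands beyond one end of the row, to the robot's left or right, and a wide white slow cooker crock stands beyond the other end. Origin: centre of its underside; its own -x is its front. (Not listed: a salt shaker, a small bowl and a spice jar, each under 60 mm tall and 60 mm wide, stand among the cans.)
Not all that is in view belongs to the job. Leave any blue look-alike of the can_a alone.

How it is judged:
By the outcome, as a careful person would: the job done as asked, in the order asked, and still so for the second after the job is handed in, with the robot touching nothing.
It also fails if it takes over 120 s, if anything falls off the work surface, if the arm or the gripper's body presses on something with over 40 N, if the wrist force passes 120 N, or if a joint passes its speed limit or range.

## Working session

There is one attempt and no reset: what is moved stays moved. The work goes in short steps, Python scripts to look and compute and a tool call to move; the robot and the scene stay as the last step left them, time stands still between calls to the robot, and variables do not carry over. Pictures are saved under pics/ and viewed, and the job is handed in when it is done.

Besides the shell and the picture viewer there is one more tool, called after ">>>" as name(argument=value, ...) on one line, values as JSON. send_rows: Moves the arm, as the interface text tells. Its arguments: {"type":"object","properties":{"commands":{"type":"array","items":{"type":"array"}}},"required":["commands"]}

```bash
ls; mkdir -p pics
cat > h.py <<'E'
import numpy as np, cv2
from scipy.spatial.transform import Rotation as R
from plant import sensors, snapshot, order, ctrl
def cloud(s):
    z=s["z_map"]; K=np.array(s["mtx"]); v,u=np.mgrid[:z.shape[0],:z.shape[1]]
    p=np.stack([(u-K[0,2])/K[0,0]*z,(v-K[1,2])/K[1,1]*z,z],-1)
    A=np.array(s["attitude"])
    M=A if A.shape==(3,3) else R.from_euler('xyz',A,degrees=True).as_matrix()
    return p@M.T+np.array(s["xyz"])
E
python3 - <<'E'
from h import *
for n in ["scene","side","wrist"]:
    s=snapshot(n); cv2.imwrite(f"pics/{n}0.png",s["color"]); np.save(f"pics/{n}0.npy",s,allow_pickle=True)
    print(n,s["mtx"],s["xyz"],s["attitude"])
print(sensors.get_obs(),ctrl.grasp_offset)
E
```

```text
pics
scene [[492.223301     0.         326.7937286 ]
 [  0.         492.223301   198.51135492]
 [  0.           0.           1.        ]] [ 1.10636406 -1.08517133  0.94647661] [-124.82055498    1.15183195   28.92625215]
side [[416.77697551   0.         317.05160275]
 [  0.         416.77697551 196.97786559]
 [  0.           0.           1.        ]] [-0.2109547  -0.66707638  0.87163119] [-131.96508191   -1.20452026  -43.94385517]
wrist [[309.70691629   0.         321.71290282]
 [  0.         309.70691629 196.80484772]
 [  0.           0.           1.        ]] [ 0.67593319 -0.07902108  0.38415114] [ 1.63090080e+02 -1.88775237e-02  1.79955433e+02]
{'clock': 0.15, 'joint_pos': array([ 1.65072789e+01,  2.05811505e+01,  6.47452405e-01, -1.39155372e-02,
       -7.01347491e+01, -1.65071340e+01]), 'qvel': array([ 1.83276007e-02,  5.06398002e-04,  1.41343525e-01,  9.07234044e-06,
       -4.51189451e-03, -5.35943975e-02]), 'tau': array([ 1.39394037e-04, -5.83274567e+01,  2.93289685e+01,  7.00122759e+00,
        8.75052094e-03, -9.76538854e-05]), 'tool_pos': array([ 6.74652443e-01, -2.06703888e-05,  2.25862196e-01]), 'orientation': array([-1.79993094e+02, -6.93436379e-02,  1.79995404e+02]), 'force': array([-0.47582765,  0.61565207, -0.19325445]), 'moment': array([0.00867129, 0.04297117, 0.03474371]), 'opening': 0.08779026868115365} 0.0188
```

View pics/scene0.png

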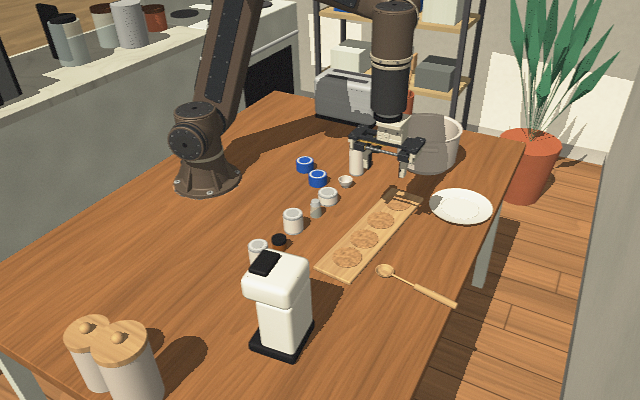

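View pics/side0.png

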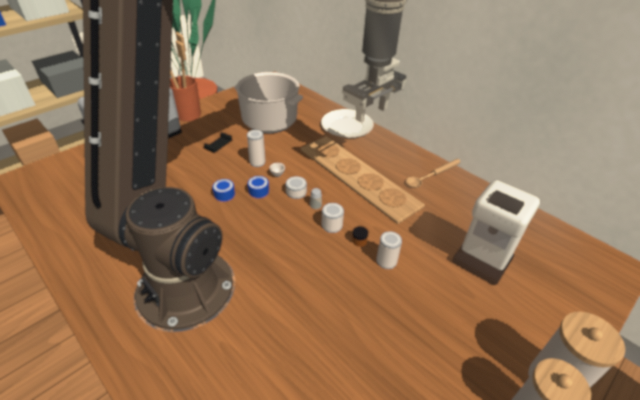

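View pics/wrist0.png

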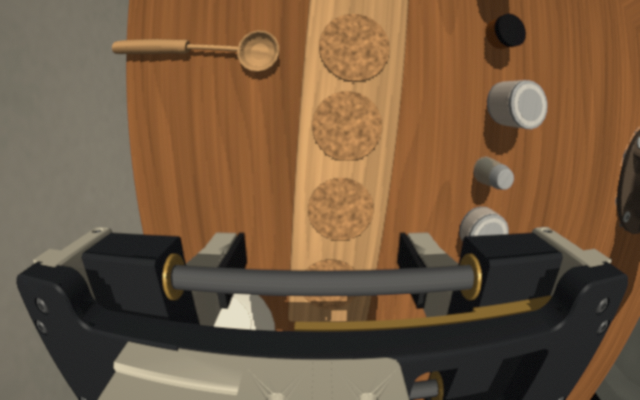

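The opener is on the robot's right (-y) at scene (278,300) and the crock is on the left. There are four white cans at side (296,187), (332,217), (389,250) and (256,147). The two blue look-alikes at (223,190) and (258,187) are left alone. Next I measure the positions.

```bash
cat > m.py <<'E'
from h import *
from scipy import ndimage as nd
import sys
tag=sys.argv[1] if len(sys.argv)>1 else None
for n in ["scene","side"]:
    s=np.load(f"pics/{n}0.npy",allow_pickle=True).item() if not tag else snapshot(n)
    if tag: cv2.imwrite(f"pics/{n}{tag}.png",s["color"])
    P=cloud(s); ok=(s["z_map"]>0)&(P[...,0]>.3)&(P[...,0]<.95)&(P[...,1]>-.5)&(P[...,1]<.5)
    fl=ok&(abs(P[...,2])<.006)
    print(n,"table z",np.median(P[...,2][fl]))
    m=ok&(P[...,2]>.022)&(P[...,2]<.16)
    # grid clusters
    L,k=nd.label(m)
    for i in range(1,k+1):
        mm=L==i
        if mm.sum()<40: continue
        p=P[mm]; zt=np.percentile(p[:,2],97)
        t=p[p[:,2]>zt-.006]
        (cx,cy),r=cv2.minEnclosingCircle(t[:,:2].astype(np.float32))
        v,u=np.nonzero(mm); c=s["color"][mm].mean(0)
        print(n,"px",int(u.mean()),int(v.mean()),"n",mm.sum(),"top",round(zt,4),"mean",t[:,:2].mean(0).round(4),"circ",round(cx,4),round(cy,4),"d",round(2*r,4),"bgr",c.astype(int))
E
python3 m.py
python3 - <<'E'
from h import *
for n,r in [("scene",(240,140,190,180)),("side",(190,100,250,190))]:
    s=cv2.imread(f"pics/{n}0.png"); x,y,w,h=r; c=s[y:y+h,x:x+w]
    cv2.imwrite(f"pics/{n}0c.png",cv2.resize(c,None,fx=3.1,fy=3.1,interpolation=cv2.INTER_CUBIC))
E
```

```text
scene table z 0.0016363408562135584
scene px 436 155 n 1231 top 0.1514 mean [0.7269 0.4101] circ 0.7103 0.4231 d 0.1678 bgr [114 128 138]
scene px 355 160 n 294 top 0.1078 mean [0.4474 0.2656] circ 0.4464 0.2737 d 0.0501 bgr [170 194 208]
scene px 316 175 n 221 top 0.0455 mean [0.3574 0.159 ] circ 0.3575 0.1592 d 0.0658 bgr [173 118  87]
scene px 344 179 n 96 top 0.0359 mean [0.4546 0.1871] circ 0.45 0.1857 d 0.0568 bgr [168 190 203]
scene px 322 198 n 389 top 0.0599 mean [ 0.4465 -0.0061] circ 0.4466 -0.0047 d 0.0317 bgr [168 184 191]
scene px 292 218 n 394 top 0.0674 mean [ 0.4216 -0.1006] circ 0.4207 -0.0989 d 0.0634 bgr [174 191 199]
scene px 278 240 n 188 top 0.0457 mean [ 0.4335 -0.1965] circ 0.4327 -0.1934 d 0.0491 bgr [38 45 55]
scene px 255 248 n 299 top 0.0933 mean [ 0.4343 -0.2935] circ 0.4337 -0.2931 d 0.0579 bgr [183 200 207]
scene px 302 318 n 803 top 0.1559 mean [ 0.6783 -0.461 ] circ 0.6777 -0.4574 d 0.0848 bgr [100 113 117]
side table z 0.0006976204964143085
side px 269 114 n 2508 top 0.1505 mean [0.6459 0.41  ] circ 0.6515 0.455 d 0.242 bgr [130 144 157]
side px 277 167 n 92 top 0.0353 mean [0.4563 0.1864] circ 0.4567 0.1859 d 0.0545 bgr [157 178 197]
side px 258 183 n 293 top 0.0424 mean [0.3583 0.1607] circ 0.3586 0.1614 d 0.0667 bgr [168 118  99]
side px 296 184 n 299 top 0.0423 mean [0.4429 0.0793] circ 0.4436 0.0807 d 0.0665 bgr [169 181 190]
side px 316 195 n 146 top 0.0605 mean [ 0.4458 -0.0061] circ 0.4466 -0.0061 d 0.0265 bgr [137 150 160]
side px 332 214 n 452 top 0.0657 mean [ 0.4206 -0.1003] circ 0.422 -0.0992 d 0.062 bgr [165 178 189]
side px 479 246 n 1623 top 0.1513 mean [ 0.5868 -0.4656] circ 0.5955 -0.4585 d 0.0825 bgr [ 87  98 110]
side px 360 232 n 210 top 0.043 mean [ 0.4331 -0.196 ] circ 0.4341 -0.196 d 0.0487 bgr [32 39 54]
side px 389 247 n 622 top 0.0913 mean [ 0.433  -0.2935] circ 0.4348 -0.2934 d 0.0556 bgr [155 169 181]
```

View pics/scene0c.png

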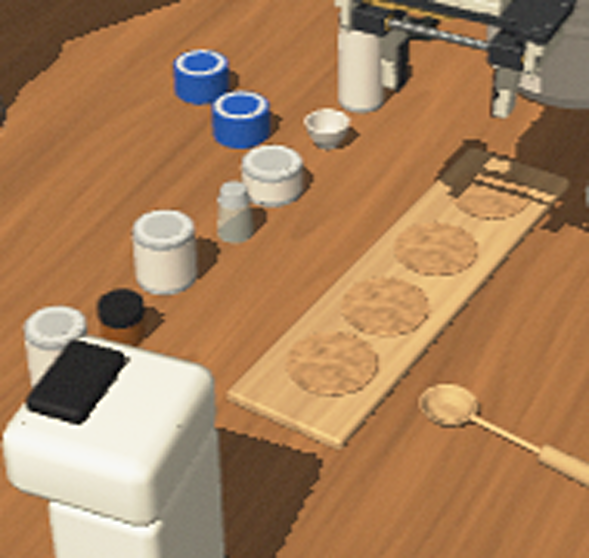

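View pics/side0c.png

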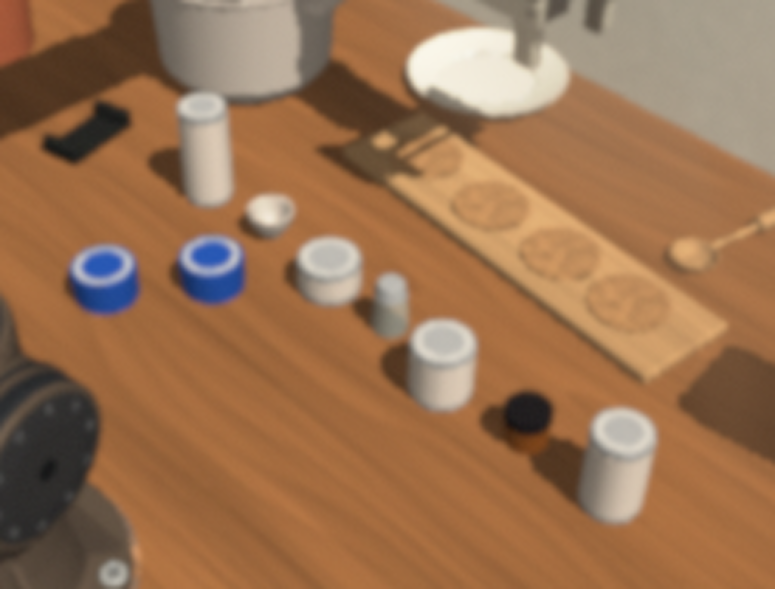

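```bash
cat > rect.py <<'E'
from h import *
def proj(s,X):
    A=R.from_euler('xyz',s["attitude"],degrees=True).as_matrix()
    p=(X-np.array(s["xyz"]))@A; K=s["mtx"]
    return np.stack([K[0,0]*p[...,0]/p[...,2]+K[0,2],K[1,1]*p[...,1]/p[...,2]+K[1,2]],-1)
def fproj(s,X):
    A=R.from_euler('xyz',s["attitude"],degrees=True).as_matrix()
    p=(X-np.array(s["xyz"]))@A; K=s["mtx"]
    rr=np.hypot(p[...,0],p[...,1]); th=np.arctan2(rr,p[...,2]); 
    return np.stack([K[0,0]*th*p[...,0]/rr+K[0,2],K[1,1]*th*p[...,1]/rr+K[1,2]],-1)
def rect(s,z,x0,x1,y0,y1,f=proj,mm=1.0):
    xs=np.arange(x1,x0,-mm/1000); ys=np.arange(y1,y0,-mm/1000)   # up = +x, left=+y
    X=np.stack(np.broadcast_arrays(xs[:,None],ys[None],z),-1)
    uv=f(s,X).astype(np.float32)
    return cv2.remap(s["color"],uv[...,0],uv[...,1],cv2.INTER_LINEAR)
E
python3 - <<'E'
from rect import *
o=[]
for n in ["scene","side","wrist"]:
    s=np.load(f"pics/{n}0.npy",allow_pickle=True).item()
    o.append(rect(s,.018,.5,.75,-.35,.35,fproj if n=="wrist" else proj))
cv2.imwrite("pics/rect.png",np.vstack(o)[:, :]) 
s=np.load("pics/side0.npy",allow_pickle=True).item()
P=cloud(s); sub=P[95:175,240:272]; m=(sub[...,0]>.4)&(sub[...,0]<.5)&(sub[...,1]<.33)&(sub[...,2]>.1)
t=sub[m]; print(len(t), np.percentile(t[:,2],[5,50,97]))
t=t[t[:,2]>.11];print(t.mean(0),cv2.minEnclosingCircle(t[:,:2].astype(np.float32)))
E
```

```text
174 [0.10143464 0.11516053 0.11892945]
[0.44740344 0.28223362 0.11582367] ((0.4513717293739319, 0.28610309958457947), 0.029417358338832855)
```

View pics/rect.png

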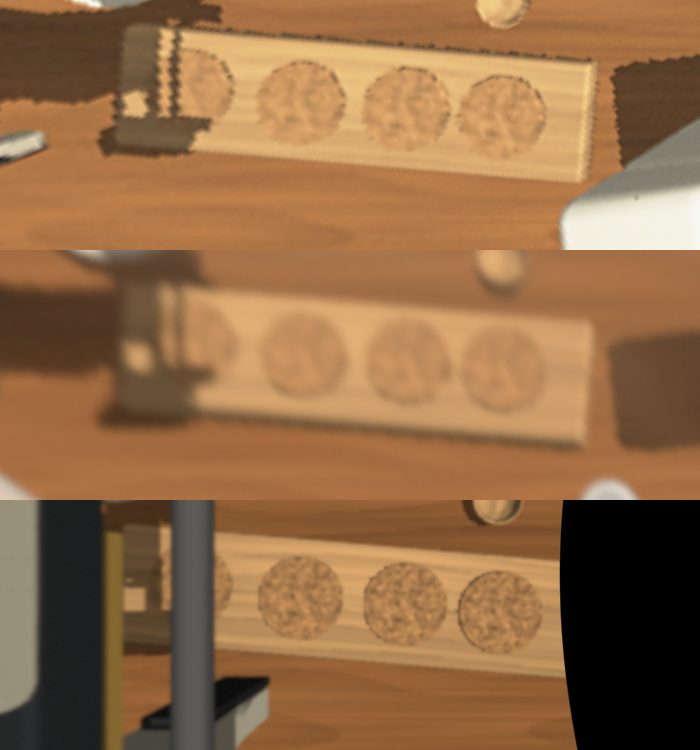

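```bash
cat >> rect.py <<'E'
def fit(img,c,r0=42,rng=8,mask=None):
    g=cv2.GaussianBlur(cv2.cvtColor(img,cv2.COLOR_BGR2LAB).astype(np.float32),(0,0),1.0)
    a=np.linspace(0,2*np.pi,120,endpoint=False)
    def samp(cx,cy,r):
        return cv2.remap(g,(cx+r*np.cos(a)).astype(np.float32)[None],(cy+r*np.sin(a)).astype(np.float32)[None],cv2.INTER_LINEAR)[0]
    best=(-1,)
    for dx in np.arange(-rng,rng+.1,.5):
        for dy in np.arange(-rng,rng+.1,.5):
            cx,cy=c[0]+dx,c[1]+dy
            d=samp(cx,cy,r0+2.5)-samp(cx,cy,r0-2.5)
            k=np.clip(d[:,0],-25,25)   # outside brighter
            sc=k.mean()
            if sc>best[0]: best=(sc,cx,cy)
    return best
E
python3 - <<'E'
from rect import *
for n in ["scene","side","wrist"]:
    s=np.load(f"pics/{n}0.npy",allow_pickle=True).item()
    im=rect(s,.018,.5,.75,-.35,.35,fproj if n=="wrist" else proj)
    for c in [(302,101),(407,108),(502,115)]:
        b=fit(im,c); print(n,c,[round(float(v),1) for v in b],"x",.75-b[2]/1000,"y",.35-b[1]/1000)
E
```

```text
scene (302, 101) [16.9, 302.0, 102.0] x 0.648 y 0.04799999999999999
scene (407, 108) [15.6, 407.0, 107.5] x 0.6425 y -0.056999999999999995
scene (502, 115) [16.2, 503.0, 115.5] x 0.6345 y -0.15300000000000002
side (302, 101) [11.0, 304.0, 107.5] x 0.6425 y 0.045999999999999985
side (407, 108) [10.7, 407.5, 113.5] x 0.6365 y -0.057499999999999996
side (502, 115) [9.6, 503.0, 121.5] x 0.6285000000000001 y -0.15300000000000002
wrist (302, 101) [20.7, 299.5, 97.5] x 0.6525 y 0.05049999999999999
wrist (407, 108) [21.6, 404.0, 104.5] x 0.6455 y -0.05400000000000005
wrist (502, 115) [21.5, 498.5, 112.5] x 0.6375 y -0.14850000000000002
```

>>> send_rows(commands=[[0,[-0.155,0.053,0],[0,0,0]],[0,[-0.155,0.053,0],[0,0,0]],[0,[-0.155,0.053,0],[0,0,0]],[0,[-0.155,0.053,0],[0,0,0]],[0,[-0.155,0.053,0],[0,0,0]],[0,[-0.155,0.053,0],[0,0,0]],[0,[0,0,0],[0,0,0]],[0,[0,0,0],[0,0,0]]])

```text
clock: 0.95
tool_pos: [0.4324, 0.0797, 0.2205]
orientation: [-179.9, -0.4, 179.9]
force: [-0.3, 0.1, 0.2]
opening: 0.0874
```

Run:
```python
from rect import *
s=snapshot("wrist"); np.save("pics/w1.npy",s,allow_pickle=True); print(s["xyz"],s["attitude"])
s2=snapshot("scene"); np.save("pics/sc1.npy",s2,allow_pickle=True)
s3=snapshot("side"); np.save("pics/si1.npy",s3,allow_pickle=True)
cv2.imwrite("pics/w1.png",s["color"])
cv2.imwrite("pics/r1.png",np.vstack([rect(s,.042-.004,.35,.55,-.3,.4,fproj),rect(s2,.018,.5,.75,-.3,.4),rect(s3,.018,.5,.75,-.3,.4)])[:600])
for n,q in (("scene",s2),("side",s3)):
    im=rect(q,.018,.5,.75,-.35,.35)
    for c in [(196,95),(302,101),(407,108),(502,115)]:
        b=fit(im,c); print(n,[round(float(v),1) for v in b],"x",.75-b[2]/1000,"y",.35-b[1]/1000)
    P=cloud(q)
    for x,y in [(.63,-.15),(.648,.045),(.53,0),(.7,-.3)]:
        m=np.hypot(P[...,0]-x,P[...,1]-y)<.03; print(x,y,np.median(P[m][:,2]).round(4),end=' ')
    print()
print(sensors.get_obs()['tool_pos'])
```

```text
[0.43453074 0.00086824 0.37896058] [163.1519924   -0.34652866 179.87642201]
scene [15.7, 191.0, 89.5] x 0.6605 y 0.15899999999999997
scene [16.6, 302.0, 102.0] x 0.648 y 0.04799999999999999
scene [15.6, 407.5, 107.5] x 0.6425 y -0.057499999999999996
scene [16.1, 503.0, 115.5] x 0.6345 y -0.15300000000000002
0.63 -0.15 0.0201 0.648 0.045 0.0203 0.53 0 0.0022 0.7 -0.3 0.0015 
side [8.4, 193.5, 95.5] x 0.6545 y 0.15649999999999997
side [10.8, 304.0, 107.5] x 0.6425 y 0.045999999999999985
side [10.6, 407.5, 113.5] x 0.6365 y -0.057499999999999996
side [9.4, 503.0, 121.5] x 0.6285000000000001 y -0.15300000000000002
0.63 -0.15 0.0187 0.648 0.045 0.0187 0.53 0 0.0008 0.7 -0.3 0.0006 
[0.43332892 0.07924823 0.22002911]
```

View pics/r1.png

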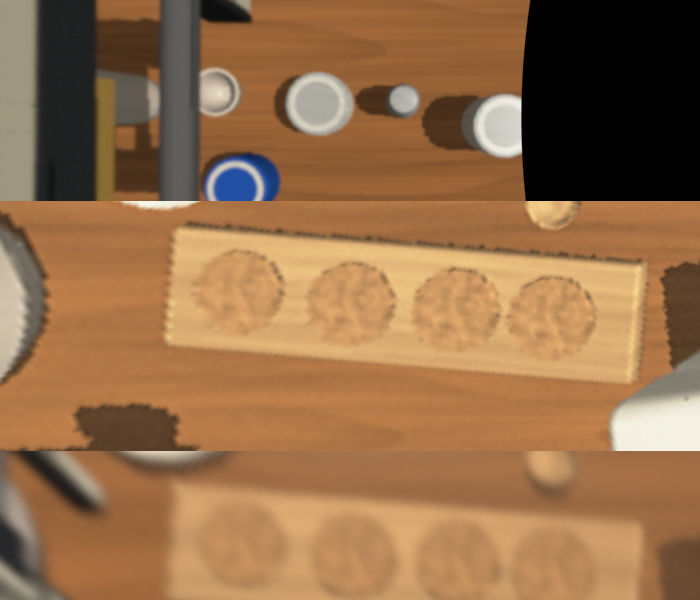

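View pics/w1.png

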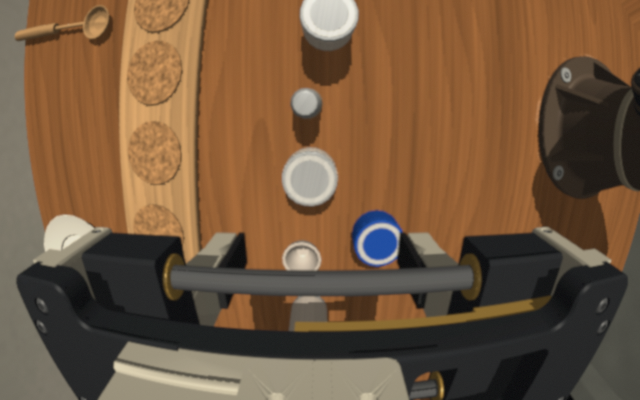

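>>> send_rows(commands=[[0,[0.045,0.008,-0.1],[0,0,0]],[0,[0,0,-0.16],[0,0,0]],[0,[0,0,-0.16],[0,0,0]],[0,[0,0,-0.16],[0,0,0]],[0,[0,0,-0.1],[0,0,0]],[0,[0,0,0],[0,0,0]]])

```text
clock: 1.7
tool_pos: [0.4508, 0.0794, 0.0442]
orientation: [-179.9, -0.3, 179.4]
force: [0.3, 0.1, 0.7]
opening: 0.0879
```

>>> send_rows(commands=[[0,[-0.012,0.006,-0.06],[0,0,0]],[0,[-0.01,0,-0.06],[0,0,0]],[0,[0,0,-0.02],[0,0,0]],[0,[0,0,0],[0,0,0]]])

```text
clock: 2.1
tool_pos: [0.4493, 0.0808, 0.01]
orientation: [-179.8, -0.3, 179.3]
force: [-0.5, 0.2, -0.0]
opening: 0.0876
```

>>> send_rows(commands=[[0,[-0.015,0,-0.01],[0,0,0]],[0,[0,0,0],[0,0,0]],[1,[0,0,0],[0,0,0]],[1,[0,0,0],[0,0,0]],[1,[0,0,0],[0,0,0]],[1,[0,0,0],[0,0,0]],[1,[0,0,0],[0,0,0]],[1,[0,0,0],[0,0,0]],[1,[0,0,0],[0,0,0]],[1,[0,0,0],[0,0,0]]])

```text
clock: 3.1
tool_pos: [0.4477, 0.0819, 0.0107]
orientation: [-180.0, -0.0, 179.3]
force: [-0.2, -0.3, 0.0]
opening: 0.0633
```

>>> send_rows(commands=[[1,[0,0,0.12],[0,0,0]],[1,[0,0,0.16],[0,0,0]],[1,[0,0,0.14],[0,0,0]],[1,[0.1,-0.13,0.02],[0,0,0]],[1,[0.1,-0.13,0.02],[0,0,0]],[1,[0.1,-0.13,0.02],[0,0,0]],[1,[0.1,-0.13,0.02],[0,0,0]],[1,[0.1,-0.13,0.02],[0,0,0]],[1,[0.1,-0.13,0.02],[0,0,0]],[1,[0.1,-0.13,0.02],[0,0,0]],[1,[0,0,0],[0,0,0]],[1,[0,0,0],[0,0,0]]])

```text
clock: 4.3
tool_pos: [0.6261, -0.1563, 0.1538]
orientation: [-179.9, -0.2, 179.5]
force: [0.4, 1.2, -2.1]
opening: 0.0634
```

Run:
```python
from rect import *
s=snapshot("wrist"); t=sensors.get_obs()['tool_pos']; print(t)
cv2.imwrite("pics/w2.png",s["color"]); 
cv2.imwrite("pics/r2.png",rect(s,t[2]-.0107,.5,.75,-.35,.1,fproj))
im=rect(s,.018,.5,.75,-.35,.35,fproj); cv2.imwrite("pics/r2b.png",im)
for c in [(302,101),(407,108),(502,115)]:
    b=fit(im,c); print([round(float(v),1) for v in b],"x",.75-b[2]/1000,"y",.35-b[1]/1000)
```

```text
[ 0.62602924 -0.15613828  0.15386219]
[9.5, 309.0, 104.0] x 0.646 y 0.04099999999999998
[11.5, 413.0, 116.0] x 0.634 y -0.063
[12.8, 502.0, 112.0] x 0.638 y -0.15200000000000002
```

View pics/w2.png

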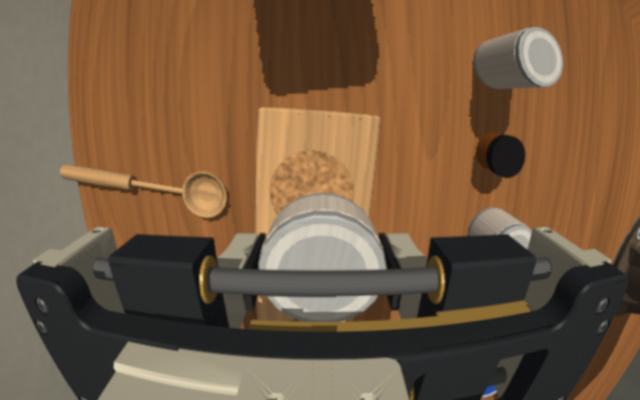

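View pics/r2b.png

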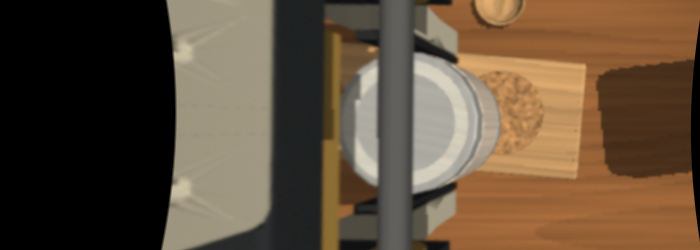

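>>> send_rows(commands=[[1,[0.036,0.016,-0.08],[0,0,0]],[1,[0,0,-0.14],[0,0,0]],[1,[0,0,-0.12],[0,0,0]],[1,[0,0,-0.08],[0,0,0]],[1,[0,0,0],[0,0,0]],[1,[0,0,0],[0,0,0]]])

```text
clock: 4.95
tool_pos: [0.633, -0.1471, 0.0474]
orientation: [-179.9, -0.1, 179.9]
force: [-0.1, 1.0, -1.0]
opening: 0.0629
```

>>> send_rows(commands=[[1,[0.008,-0.02,-0.03],[0,0,0]],[1,[0,0,-0.02],[0,0,0]],[1,[0,0,0],[0,0,0]],[1,[0,0,0],[0,0,0]]])

```text
clock: 5.35
tool_pos: [0.6372, -0.1518, 0.0381]
orientation: [-179.9, 0.2, 180.0]
force: [1.6, -0.4, -1.4]
opening: 0.0633
```

>>> send_rows(commands=[[1,[-0.006,0,-0.02],[0,0,0]],[1,[0,0,-0.01],[0,0,0]],[1,[0,0,0],[0,0,0]],[1,[0,0,0],[0,0,0]]])

```text
clock: 5.75
tool_pos: [0.6359, -0.152, 0.0309]
orientation: [-179.9, 0.3, 180.0]
force: [0.2, -0.1, -1.1]
opening: 0.0628
```

>>> send_rows(commands=[[1,[0,0,-0.008],[0,0,0]],[1,[0,0,0],[0,0,0]],[1,[0,0,0],[0,0,0]]])

```text
clock: 6.05
tool_pos: [0.6363, -0.152, 0.029]
orientation: [-179.9, 0.3, 180.0]
force: [-0.3, -0.6, -1.3]
opening: 0.0629
```

>>> send_rows(commands=[[0,[0,0,-0.002],[0,0,0]],[0,[0,0,0],[0,0,0]],[0,[0,0,0],[0,0,0]],[0,[0,0,0],[0,0,0]],[0,[0,0,0.1],[0,0,0]],[0,[0,0,0.16],[0,0,0]],[0,[0,0,0.16],[0,0,0]],[0,[0,0,0.16],[0,0,0]],[0,[-0.14,0.034,0.03],[0,0,0]],[0,[-0.14,0.034,0.03],[0,0,0]],[0,[-0.14,0.034,0.03],[0,0,0]],[0,[-0.14,0.034,0.03],[0,0,0]]])

```text
clock: 7.25
tool_pos: [0.4941, -0.1182, 0.2081]
orientation: [-179.8, 0.2, 179.9]
force: [0.6, 0.8, 0.5]
opening: 0.0872
```

>>> send_rows(commands=[[0,[-0.14,0.034,0],[0,0,0]],[0,[-0.14,0.034,0],[0,0,0]],[0,[0,0,0],[0,0,0]],[0,[0,0,0],[0,0,0]]])

```text
clock: 7.65
tool_pos: [0.4182, -0.1004, 0.2108]
orientation: [-179.9, 0.6, 180.0]
force: [0.1, 0.4, -1.4]
opening: 0.0874
```

```bash
cat > look.py <<'E'
from rect import *
import sys
tag=sys.argv[1]
S={n:snapshot(n) for n in ["wrist","scene","side"]}
np.save(f"pics/S{tag}.npy",S,allow_pickle=True)
cv2.imwrite(f"pics/w{tag}.png",S["wrist"]["color"])
cv2.imwrite(f"pics/rw{tag}.png",rect(S["wrist"],.06,.3,.8,-.4,.4,fproj))
for n in ["scene","side"]:
    P=cloud(S[n]); z0=[.002,.0007][n=="side"]
    for k,(x,y) in dict(P1=(.635,-.152),P2=(.6415,-.056),P3=(.648,.048),P4=(.6575,.158)).items():
        m=(np.hypot(P[...,0]-x,P[...,1]-y)<.045)&(P[...,2]>.035)&(P[...,2]<.16)
        if m.sum()<30: continue
        p=P[m]; zt=np.percentile(p[:,2],97); t=p[p[:,2]>zt-.006]
        (cx,cy),r=cv2.minEnclosingCircle(t[:,:2].astype(np.float32))
        print(n,k,"top",zt.round(4),"circ",round(cx,4),round(cy,4),"d",round(2*r,4),"mean",t[:,:2].mean(0).round(4))
print(sensors.get_obs()['tool_pos'],sensors.get_obs()['clock'])
E
python3 look.py 3
```

```text
scene P1 top 0.0618 circ 0.6327 -0.1534 d 0.0668 mean [ 0.6336 -0.1536]
side P1 top 0.0596 circ 0.6344 -0.1542 d 0.0658 mean [ 0.6339 -0.1543]
[ 0.41892843 -0.10056031  0.21018072] 7.8
```

View pics/w3.png

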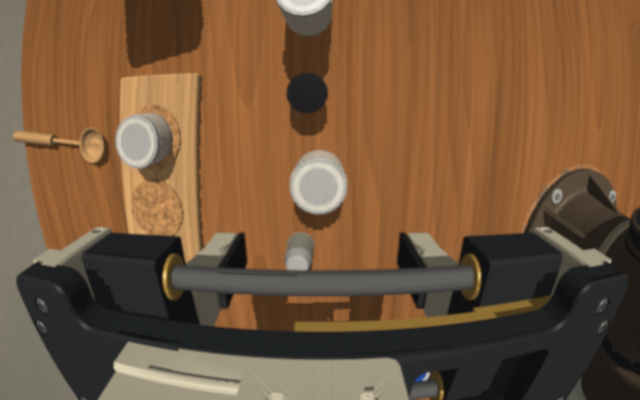

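>>> send_rows(commands=[[0,[0.016,0.008,-0.1],[0,0,0]],[0,[0,0,-0.15],[0,0,0]],[0,[0,0,-0.15],[0,0,0]],[0,[0,0,-0.12],[0,0,0]],[0,[0,0,0],[0,0,0]],[0,[0,0,0],[0,0,0]]])

```text
clock: 8.4
tool_pos: [0.4283, -0.0995, 0.0764]
orientation: [-179.8, 0.6, 179.8]
force: [-0.7, -0.8, 0.2]
opening: 0.0877
```

>>> send_rows(commands=[[0,[-0.016,0.004,-0.08],[0,0.0017,0]],[0,[0,0,-0.08],[0,0,0]],[0,[0,0,-0.04],[0,0,0]],[0,[0,0,0],[0,0,0]],[0,[0,0,0],[0,0,0]]])

```text
clock: 8.9
tool_pos: [0.4314, -0.098, 0.0312]
orientation: [-179.8, 0.5, 179.9]
force: [0.8, 0.4, 0.3]
opening: 0.0876
```

>>> send_rows(commands=[[0,[-0.028,0,-0.02],[0,0.0017,0]],[0,[0,0,-0.02],[0,0,0]],[0,[0,0,0],[0,0,0]],[0,[0,0,0],[0,0,0]]])

```text
clock: 9.3
tool_pos: [0.4256, -0.0977, 0.0229]
orientation: [-179.9, 0.1, 179.9]
force: [-0.8, -0.2, 0.2]
opening: 0.0877
```

Close, lift, then on to pad 2 at about (0.644, -0.055).

>>> send_rows(commands=[[1,[0,0,0],[0,0,0]],[1,[0,0,0],[0,0,0]],[1,[0,0,0],[0,0,0]],[1,[0,0,0],[0,0,0]],[1,[0,0,0],[0,0,0]],[1,[0,0,0],[0,0,0]],[1,[0,0,0],[0,0,0]]])

```text
clock: 10.0
tool_pos: [0.4255, -0.0977, 0.0232]
orientation: [-179.9, 0.1, 179.9]
force: [0.6, -0.0, 0.1]
opening: 0.0592
```

>>> send_rows(commands=[[1,[0,0,0.12],[0,0,0]],[1,[0,0,0.16],[0,0,0]],[1,[0,0,0.12],[0,0,0]],[1,[0.14,0.028,0.03],[0,0,0]],[1,[0.14,0.028,0.03],[0,0,0]],[1,[0.14,0.028,0.03],[0,0,0]],[1,[0.14,0.028,0.03],[0,0,0]],[1,[0.14,0.028,0.02],[0,0,0]],[1,[0.14,0.028,0.02],[0,0,0]],[1,[0,0,0],[0,0,0]],[1,[0,0,0],[0,0,0]]])

```text
clock: 11.1
tool_pos: [0.6376, -0.0544, 0.1646]
orientation: [-179.9, -0.4, 179.7]
force: [-1.1, 0.4, -2.3]
opening: 0.0593
```

>>> send_rows(commands=[[1,[0.02,0,-0.1],[0,0,0]],[1,[0,0,-0.14],[0,0,0]],[1,[0,0,-0.12],[0,0,0]],[1,[0,0,-0.06],[0,0,0]],[1,[0,0,0],[0,0,0]],[1,[0,0,0],[0,0,0]]])

```text
clock: 11.7
tool_pos: [0.6378, -0.0553, 0.0557]
orientation: [-179.9, -0.5, 179.7]
force: [0.6, 1.1, -2.0]
opening: 0.059
```

>>> send_rows(commands=[[1,[0.024,0,-0.03],[0,-0.0014,0]],[1,[0,0,-0.015],[0,0,0]],[1,[0,0,0],[0,0,0]],[1,[0,0,0],[0,0,0]]])

```text
clock: 12.1
tool_pos: [0.6458, -0.0552, 0.0471]
orientation: [-180.0, 0.3, 179.7]
force: [0.2, 0.0, -1.1]
opening: 0.0592
```

>>> send_rows(commands=[[1,[-0.004,0,-0.016],[0,0.0004,0]],[1,[0,0,-0.006],[0,0,0]],[1,[0,0,0],[0,0,0]],[1,[0,0,0],[0,0,0]]])

```text
clock: 12.5
tool_pos: [0.6452, -0.0551, 0.0421]
orientation: [180.0, 0.2, 179.7]
force: [0.1, -0.6, -1.6]
opening: 0.0593
```

>>> send_rows(commands=[[1,[0,0,-0.004],[0,0,0]],[0,[0,0,0],[0,0,0]],[0,[0,0,0],[0,0,0]],[0,[0,0,0],[0,0,0]],[0,[0,0,0],[0,0,0]],[0,[0,0,0.1],[0,0,0]],[0,[0,0,0.17],[0,0,0]],[0,[0,0,0.17],[0,0,0]],[0,[0,0,0.17],[0,0,0]],[0,[0,0,0.1],[0,0,0]],[0,[-0.12,-0.136,0.01],[0,0,0]],[0,[-0.12,-0.136,0.01],[0,0,0]]])

```text
clock: 13.7
tool_pos: [0.5857, -0.1221, 0.2303]
orientation: [-179.9, 0.3, 180.0]
force: [-1.3, -1.7, -0.7]
opening: 0.0879
```

>>> send_rows(commands=[[0,[-0.12,-0.136,0],[0,0,0]],[0,[-0.12,-0.136,0],[0,0,0]],[0,[-0.12,-0.136,0],[0,0,0]],[0,[-0.12,-0.136,0],[0,0,0]],[0,[-0.12,-0.136,0],[0,0,0]],[0,[0,0,0],[0,0,0]],[0,[0,0,0],[0,0,0]]])

```text
clock: 14.4
tool_pos: [0.4259, -0.3003, 0.2338]
orientation: [-179.8, 0.6, 179.8]
force: [0.5, 0.2, -0.3]
opening: 0.088
```

```bash
python3 look.py 4
python3 - <<'E'
from rect import *
S=np.load("pics/S4.npy",allow_pickle=True).item()
for n in ["scene","side"]:
    P=cloud(S[n]); m=(np.hypot(P[...,0]-.434,P[...,1]+.293)<.04)&(P[...,2]>.08)&(P[...,2]<.1)
    print(n,m.sum(), P[m].mean(0) if m.sum() else '')
E
```

```text
scene P1 top 0.0615 circ 0.6335 -0.1537 d 0.0681 mean [ 0.6336 -0.1539]
scene P2 top 0.0852 circ 0.643 -0.0567 d 0.0615 mean [ 0.6431 -0.058 ]
side P2 top 0.0846 circ 0.6438 -0.0541 d 0.0619 mean [ 0.6447 -0.0547]
[ 0.42705202 -0.29918122  0.23353177] 14.55
scene 233 [ 0.43500669 -0.29587728  0.08981553]
side 297 [ 0.43197181 -0.294705    0.08839318]
```

View pics/w4.png

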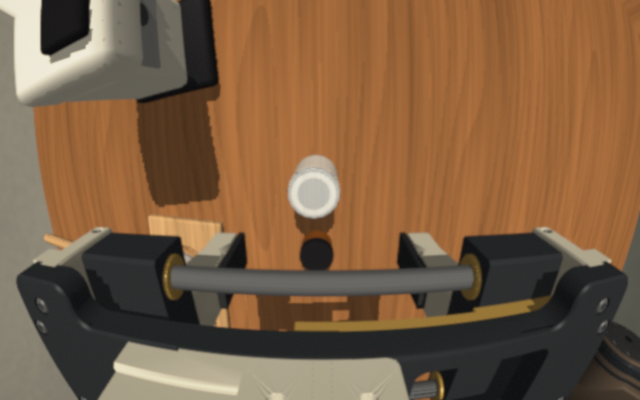

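>>> send_rows(commands=[[0,[0.03,0.024,-0.1],[0,0.0017,0]],[0,[0,0,-0.15],[0,0,0]],[0,[0,0,-0.15],[0,0,0]],[0,[0,0,-0.1],[0,0,0]],[0,[0,0,0],[0,0,0]],[0,[0,0,0],[0,0,0]]])

```text
clock: 15.15
tool_pos: [0.441, -0.2884, 0.1061]
orientation: [-179.7, 0.2, -179.4]
force: [0.3, 0.3, 0.1]
opening: 0.0877
```

>>> send_rows(commands=[[0,[-0.025,-0.018,-0.08],[0,0,0]],[0,[0,0,-0.1],[0,0,0]],[0,[0,0,-0.07],[0,0,0]],[0,[0,0,0],[0,0,0]],[0,[0,0,0],[0,0,0]]])

```text
clock: 15.65
tool_pos: [0.4428, -0.2933, 0.0504]
orientation: [-179.5, 0.9, -179.1]
force: [0.7, -0.2, 0.5]
opening: 0.0875
```

>>> send_rows(commands=[[0,[-0.03,0,-0.03],[0.0014,0.0025,-0.0025]],[0,[0,0,-0.02],[0,0,0]],[0,[0,0,0],[0,0,0]],[0,[0,0,0],[0,0,0]]])

```text
clock: 16.05
tool_pos: [0.4375, -0.2939, 0.0409]
orientation: [-179.9, 0.3, 180.0]
force: [0.3, -0.0, 0.6]
opening: 0.0879
```

>>> send_rows(commands=[[1,[0,0,0],[0,0,0]],[1,[0,0,0],[0,0,0]],[1,[0,0,0],[0,0,0]],[1,[0,0,0],[0,0,0]],[1,[0,0,0],[0,0,0]],[1,[0,0,0],[0,0,0]],[1,[0,0,0],[0,0,0]],[1,[0,0,0],[0,0,0]]])

```text
clock: 16.85
tool_pos: [0.4374, -0.294, 0.0415]
orientation: [-179.9, 0.3, 180.0]
force: [-0.3, 0.9, -0.6]
opening: 0.0533
```

>>> send_rows(commands=[[1,[0,0,0.12],[0,0,0]],[1,[0,0,0.17],[0,0,0]],[1,[0,0,0.17],[0,0,0]],[1,[0,0,0.12],[0,0,0]],[1,[0.085,0.15,0.02],[0,0,0]],[1,[0.085,0.15,0.02],[0,0,0]],[1,[0.085,0.15,0.02],[0,0,0]],[1,[0.085,0.15,0.02],[0,0,0]],[1,[0.085,0.15,0.02],[0,0,0]],[1,[0,0,0],[0,0,0]]])

```text
clock: 17.85
tool_pos: [0.5407, -0.098, 0.2141]
orientation: [179.8, -0.2, 179.5]
force: [-1.3, -0.3, -2.8]
opening: 0.0537
```

Remaining: dx +0.109, dy +0.148.

>>> send_rows(commands=[[1,[0.108,0.148,0],[0,0,0]],[1,[0.108,0.148,0],[0,0,0]],[1,[0.108,0.148,0],[0,0,0]],[1,[0.108,0.148,0],[0,0,0]],[1,[0,0,0],[0,0,0]],[1,[0,0,0],[0,0,0]]])

```text
clock: 18.45
tool_pos: [0.6488, 0.0575, 0.2089]
orientation: [179.7, -0.6, 179.6]
force: [0.5, -1.0, -1.6]
opening: 0.0536
```

>>> send_rows(commands=[[1,[0.005,-0.03,-0.1],[-0.001,-0.0017,0]],[1,[0,0,-0.16],[0,0,0]],[1,[0,0,-0.14],[0,0,0]],[1,[0,0,-0.1],[0,0,0]],[1,[0,0,0],[0,0,0]],[1,[0,0,0],[0,0,0]]])

```text
clock: 19.05
tool_pos: [0.6466, 0.0451, 0.0804]
orientation: [-179.9, -0.1, 179.4]
force: [0.0, -0.1, -2.2]
opening: 0.0538
```

>>> send_rows(commands=[[1,[0.014,0.018,-0.04],[0,0,0]],[1,[0,0,-0.025],[0,0,0]],[1,[0,0,0],[0,0,0]],[1,[0,0,0],[0,0,0]]])

```text
clock: 19.45
tool_pos: [0.6528, 0.05, 0.0676]
orientation: [-180.0, 0.3, 179.4]
force: [0.1, 0.2, -2.9]
opening: 0.0537
```

>>> send_rows(commands=[[1,[-0.009,-0.002,-0.024],[0,0.0008,0]],[1,[0,0,-0.008],[0,0,0]],[1,[0,0,0],[0,0,0]],[1,[0,0,0],[0,0,0]]])

```text
clock: 19.85
tool_pos: [0.6509, 0.0498, 0.0601]
orientation: [180.0, 0.1, 179.4]
force: [-1.1, -0.4, -2.3]
opening: 0.0534
```

>>> send_rows(commands=[[0,[0,0,0],[0,0,0]],[0,[0,0,0],[0,0,0]],[0,[0,0,0],[0,0,0]],[0,[0,0,0],[0,0,0]],[0,[0,0,0.1],[0,0,0]],[0,[0,0,0.18],[0,0,0]],[0,[0,0,0.18],[0,0,0]],[0,[0,0,0.18],[0,0,0]],[0,[0,0,0.1],[0,0,0]],[0,[-0.13,0.14,0.01],[0,0,0]],[0,[-0.13,0.14,0.01],[0,0,0]],[0,[-0.13,0.14,0.01],[0,0,0]]])

```text
clock: 21.05
tool_pos: [0.5536, 0.1527, 0.262]
orientation: [180.0, 0.3, 179.0]
force: [0.2, 2.0, -0.3]
opening: 0.0873
```

>>> send_rows(commands=[[0,[-0.13,0.14,0],[0,0,0]],[0,[-0.13,0.14,0],[0,0,0]],[0,[-0.13,0.14,0],[0,0,0]],[0,[0,0,0],[0,0,0]],[0,[0,0,0],[0,0,0]]])

```text
clock: 21.55
tool_pos: [0.4487, 0.2651, 0.2654]
orientation: [179.7, 0.6, 179.3]
force: [1.0, 0.1, 0.1]
opening: 0.0878
```

```bash
python3 look.py 5
python3 - <<'E'
from rect import *
S=np.load("pics/S5.npy",allow_pickle=True).item()
for n in ["scene","side"]:
    P=cloud(S[n]); m=(np.hypot(P[...,0]-.449,P[...,1]-.282)<.04)&(P[...,2]>.108)&(P[...,2]<.125)
    print(n,m.sum(), P[m].mean(0) if m.sum() else '', cv2.minEnclosingCircle(P[m][:,:2].astype(np.float32)) if m.sum() else '')
cv2.imwrite("pics/rd5.png",rect(S["wrist"],.115,.35,.55,.1,.4,fproj,.5))
E
```

```text
scene P1 top 0.0616 circ 0.6339 -0.1536 d 0.0683 mean [ 0.634  -0.1545]
scene P2 top 0.0854 circ 0.6415 -0.0568 d 0.0625 mean [ 0.6428 -0.0582]
scene P3 top 0.1105 circ 0.6484 0.0513 d 0.0588 mean [0.6482 0.0481]
side P1 top 0.0603 circ 0.635 -0.1548 d 0.0671 mean [ 0.6331 -0.154 ]
side P2 top 0.0837 circ 0.6426 -0.0578 d 0.0621 mean [ 0.6421 -0.0585]
side P3 top 0.109 circ 0.6493 0.0517 d 0.0569 mean [0.6477 0.0488]
[0.44990956 0.26370788 0.26502159] 21.7
scene 113 [0.44941934 0.28003238 0.11651297] ((0.445105642080307, 0.2820981740951538), 0.02975374460220337)
side 136 [0.44662812 0.28143555 0.11516017] ((0.44970372319221497, 0.2851896584033966), 0.027500005438923836)
```

View pics/w5.png

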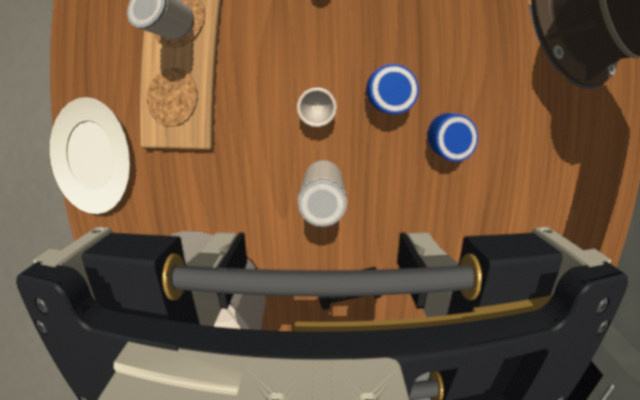

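View pics/rd5.png

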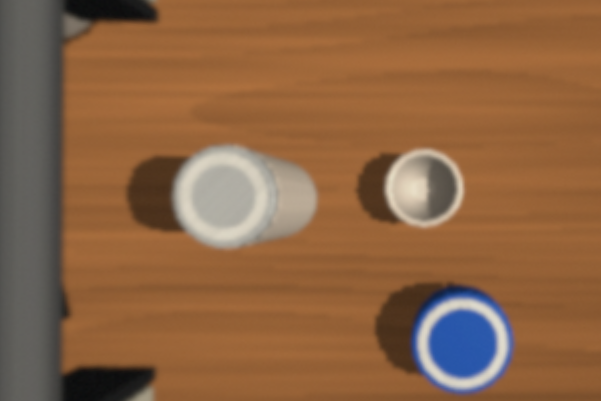

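Run:
```python
from rect import *
S=np.load("pics/Sx.npy",allow_pickle=True).item() if 0 else {n:np.load(f"pics/{n}0.npy",allow_pickle=True).item() for n in["scene","side"]}
for n in S:
    P=cloud(S[n]); m=(P[...,0]>.3)&(P[...,0]<.85)&(P[...,1]>.2)&(P[...,1]<.6)&(P[...,2]>.05)&(P[...,2]<.18)&(S[n]["z_map"]>0)
    q=P[m]; q=q[~(np.hypot(q[:,0]-.45,q[:,1]-.283)<.04)]
    print(n,np.percentile(q,[1,99],axis=0).round(3), "min dist to body corner",np.hypot(q[:,0]-.547,q[:,1]-.323).min())
    q=q[q[:,2]>.09]
    print("at pad4 body box", ((abs(q[:,0]-.661)<.1)&(abs(q[:,1]-.16)<.045)).sum(), q[:,1].min(), np.percentile(q[:,2],98))
```

```text
scene [[0.555 0.342 0.052]
 [0.755 0.573 0.154]] min dist to body corner 0.061954494329406244
at pad4 body box 0 0.33012732382817367 0.15350908864394447
side [[0.536 0.339 0.051]
 [0.754 0.57  0.152]] min dist to body corner 0.0546927692418043
at pad4 body box 0 0.3266007030954243 0.15210855230657797
```

>>> send_rows(commands=[[0,[0.004,0.08,-0.1],[0.0008,0.0017,0.002]],[0,[0,0,-0.12],[0,0,0]],[0,[0,0,-0.1],[0,0,0]],[0,[0,0,0],[0,0,0]],[0,[0,0,0],[0,0,0]]])

```text
clock: 22.2
tool_pos: [0.4561, 0.2797, 0.1836]
orientation: [179.4, 0.0, 179.3]
force: [0.5, 0.4, 1.0]
opening: 0.0877
```

>>> send_rows(commands=[[0,[-0.03,0.02,-0.08],[-0.0017,0,0.002]],[0,[0,0,-0.12],[0,0,0]],[0,[0,0,-0.12],[0,0,0]],[0,[0,0,-0.08],[0,0,0]],[0,[0,0,0],[0,0,0]],[0,[0,0,0],[0,0,0]]])

```text
clock: 22.8
tool_pos: [0.4557, 0.2864, 0.0904]
orientation: [179.5, 0.6, 179.8]
force: [0.6, 0.1, 1.4]
opening: 0.0875
```

>>> send_rows(commands=[[0,[-0.02,-0.006,-0.06],[-0.0014,0.0017,0]],[0,[0,0,-0.04],[0,0,0]],[0,[0,0,0],[0,0,0]],[0,[0,0,0],[0,0,0]]])

```text
clock: 23.2
tool_pos: [0.4528, 0.2866, 0.0681]
orientation: [179.8, 0.3, 179.7]
force: [-0.2, 0.4, 0.6]
opening: 0.0874
```

>>> send_rows(commands=[[1,[-0.004,-0.006,0],[0,0,0]],[1,[0,0,0],[0,0,0]],[1,[0,0,0],[0,0,0]],[1,[0,0,0],[0,0,0]],[1,[0,0,0],[0,0,0]],[1,[0,0,0],[0,0,0]],[1,[0,0,0],[0,0,0]],[1,[0,0,0],[0,0,0]]])

```text
clock: 24.0
tool_pos: [0.452, 0.2855, 0.0693]
orientation: [179.7, 0.3, 179.8]
force: [-0.4, 0.4, 0.0]
opening: 0.0515
```

>>> send_rows(commands=[[1,[0,0,0.12],[0,0,0]],[1,[0,0,0.16],[0,0,0]],[1,[0,0,0.06],[0,0,0]],[1,[0.13,-0.08,0.03],[0,0,0]],[1,[0.13,-0.08,0.03],[0,0,0]],[1,[0.13,-0.08,0.03],[0,0,0]],[1,[0.13,-0.08,0.03],[0,0,0]],[1,[0.13,-0.08,0.03],[0,0,0]],[1,[0.13,-0.08,0.03],[0,0,0]],[1,[0,0,0],[0,0,0]],[1,[0,0,0],[0,0,0]]])

```text
clock: 25.1
tool_pos: [0.6485, 0.1571, 0.1971]
orientation: [-179.9, -0.4, 179.8]
force: [-0.7, 0.7, -3.2]
opening: 0.0518
```

>>> send_rows(commands=[[1,[0.05,0.01,-0.1],[0,-0.0011,0]],[1,[0,0,-0.13],[0,0,0]],[1,[0,0,-0.12],[0,0,0]],[1,[0,0,0],[0,0,0]],[1,[0,0,0],[0,0,0]]])

```text
clock: 25.6
tool_pos: [0.6581, 0.1607, 0.1063]
orientation: [-179.9, -0.1, 179.9]
force: [0.4, 0.4, -2.9]
opening: 0.0518
```

>>> send_rows(commands=[[1,[0.016,0,-0.04],[0,0,0]],[1,[0,0,-0.02],[0,0,0]],[1,[0,0,0],[0,0,0]],[1,[0,0,0],[0,0,0]]])

```text
clock: 26.0
tool_pos: [0.664, 0.1624, 0.0947]
orientation: [180.0, 0.2, 180.0]
force: [-0.3, 0.1, -3.4]
opening: 0.0512
```

>>> send_rows(commands=[[1,[-0.007,-0.008,-0.02],[0,0.0006,0]],[1,[0,0,-0.006],[0,0,0]],[1,[0,0,0],[0,0,0]],[1,[0,0,0],[0,0,0]]])

```text
clock: 26.4
tool_pos: [0.6626, 0.1603, 0.0891]
orientation: [179.9, 0.0, 180.0]
force: [-0.7, 0.1, -3.8]
opening: 0.0516
```

>>> send_rows(commands=[[1,[0,0,-0.006],[0,0,0]],[1,[0,0,0],[0,0,0]],[0,[0,0,0],[0,0,0]],[0,[0,0,0],[0,0,0]],[0,[0,0,0],[0,0,0]],[0,[0,0,0],[0,0,0]],[0,[0,0,0.1],[0,0,0]],[0,[0,0,0.18],[0,0,0]],[0,[0,0,0.18],[0,0,0]],[0,[0,0,0.18],[0,0,0]],[0,[-0.1,0,0],[0,0,0]],[0,[-0.16,0,0],[0,0,0]]])

```text
clock: 27.6
tool_pos: [0.5998, 0.1598, 0.2543]
orientation: [180.0, 0.2, 179.9]
force: [-0.8, 0.4, 0.2]
opening: 0.0878
```

>>> send_rows(commands=[[0,[-0.16,0,0],[0,0,0]],[0,[-0.16,0,0],[0,0,0]],[0,[-0.1,0,0],[0,0,0]],[0,[0,0,0],[0,0,0]]])

```text
clock: 28.0
tool_pos: [0.4888, 0.1591, 0.2573]
orientation: [179.7, 0.5, 179.9]
force: [0.7, 0.7, 1.4]
opening: 0.0876
```

```bash
python3 look.py 6
python3 - <<'E'
from rect import *
S=np.load("pics/S6.npy",allow_pickle=True).item()
a=S["scene"]["color"][130:290,300:460]; b=S["side"]["color"][90:250,280:440]
cv2.imwrite("pics/f6.png",cv2.resize(np.hstack([a,b]),None,fx=2.5,fy=2.5,interpolation=cv2.INTER_CUBIC))
# can bases vs pads at z=.018
cv2.imwrite("pics/g6.png",rect(S["scene"],.018,.5,.75,-.35,.35))
E
```

```text
scene P1 top 0.0612 circ 0.6344 -0.1528 d 0.0663 mean [ 0.6339 -0.154 ]
scene P2 top 0.0849 circ 0.6427 -0.0563 d 0.0612 mean [ 0.6428 -0.058 ]
scene P3 top 0.1107 circ 0.6492 0.0511 d 0.0564 mean [0.6484 0.0491]
scene P4 top 0.1376 circ 0.6563 0.1607 d 0.0561 mean [0.6588 0.1578]
side P1 top 0.0601 circ 0.6339 -0.1547 d 0.0663 mean [ 0.6334 -0.1542]
side P2 top 0.0836 circ 0.6437 -0.0563 d 0.0625 mean [ 0.6418 -0.058 ]
side P3 top 0.109 circ 0.6482 0.0522 d 0.0575 mean [0.6474 0.0481]
side P4 top 0.1361 circ 0.6638 0.1581 d 0.0607 mean [0.6589 0.1573]
[0.49160054 0.15957381 0.25676532] 28.15
```

View pics/f6.png

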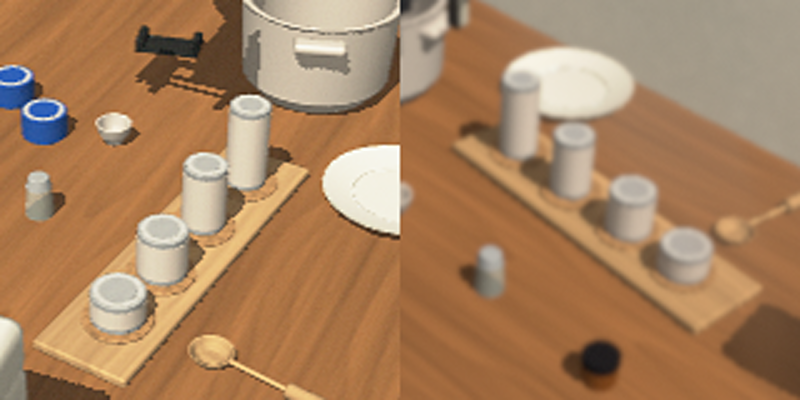

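View pics/w6.png

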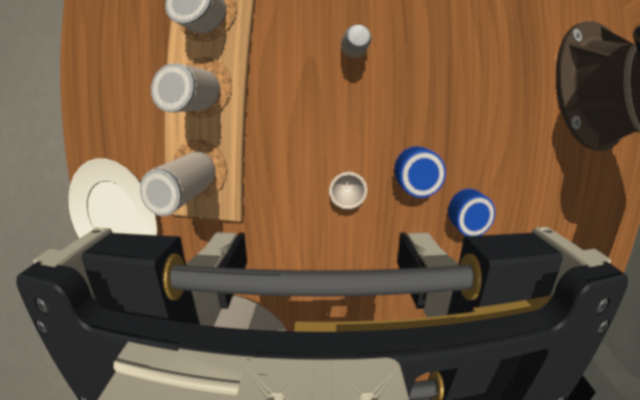

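```bash
python3 -c "
from plant import order; print(order.close_job())"
```

```text
the job is handed in; nothing more can be done
None
```

All four cans are standing on the cork pads in height order. From the opener end (robot's right) to the crock end they run can_a, can_b, can_c, can_d. The job was handed in at about 28 s on the clock. I lifted each can with a top grasp and stayed clear of the blue look-alikes, shaker, bowl and spice jar.

**Height and uprightness:** In the last pictures all four cans are upright and the gripper is clear of them. Their measured tops were about 60, 84, 110 and 137 mm. Cans of the listed heights standing on the pads should read 56, 80, 106 and 133 mm; the extra 4 mm is in line with the cameras reading 2 to 5 mm high on the cans before I moved them.

**Centring:** In the scene camera each can sits within about 2 to 4 mm of its own pad's centre.

**Disagreement between cameras:** The blurrier side camera places the pads about 5 to 6 mm nearer the robot than the scene camera does. The wrist camera agreed with the scene camera to within about 3 to 5 mm, so I placed the cans by those two. I did not do a final overhead wrist check.

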